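# Close a blotting cassette and clip it shut

## Robot

A 7-joint arm with a two-finger parallel gripper is mounted at the origin on a cart in front of the work surface, level with it; the furniture and walls round the work are solid. World frame = base frame: x ahead of the robot, y to its left, z up, the work surface at z = 0. Lengths are in m, angles in rad, forces in N, time in s.
With the tool pointing down it reaches from about 0.4 to 0.85 m from the base axis. Payload 10.4 kg.
Tool frame: the origin (TCP) lies on the centre line of the jaws, within the pads' length; the fingertips stand 14 mm ahead of it and the grasp point (between the pads) lies 5 mm behind it (manip.tip_reach is the distance from the TCP to the fingertips, in m); z points along the fingers, y is the line along which they close (so a half turn about z gives the same grasp; the last joint's range is limited). The gripper opens to 85 mm and grips with 20 to 120 N. Pads are 22 mm wide; open, the fingers measure 114 mm over their backs; the gripper's body (76 mm by 85 mm) begins 54 mm behind the grasp point. The pads swing forward as they close: fully open they stand 13 mm farther back than shut.
Start: joints at [1.296, 0.332, -0.065, 1.46, 0.022, 1.35, -0.088], TCP at [0.156, -0.605, 0.245] pointing down, gripper open.
Joint ranges: [-2.6, 2.6], [-0.5, 2.12], [-1.47, 1.34], [0.16, 2.42], [-1.27, 4.41], [0.06, 2.06], [-2.6, 2.6]. Speed limits (rad/s): [2.22, 2.22, 2.79, 2.79, 3.14, 3.14, 3.14].

## Interface

Orientations are given as a unit quaternion [x, y, z, w].
In Python, from workcell import manip gives the robot as it stands.
- The arm moves only by the shell command python3 -m pendant 'ROWS' [FORCE]. ROWS is JSON, a list of rows, each a list of 7 numbers: the shift along the tool's x, y, z in units of 50 mm (1.0 is 50 mm), then the turn, a rotation vector about the tool's x, y, z in units of 8 degrees (1.0 is 8 degrees), then the opening, from -1 (shut) to 1 (fully open), so that 0 is half open. In form: [[dx, dy, dz, ax, ay, az, jaw], ...]. A call has exactly 10 rows; each row is the pose to reach, as a shift and turn from the pose commanded when the call began, along the tool's axes at that moment; what a row does not reach only later rows make up. A row lasts 1/8 s, in which the tool goes at most 62.5 mm and 10.7 degrees, less where a joint would pass 70% of its speed; a pose out of reach is approached as far as the arm can. A call with a gripper value outside its range is refused whole. The fingers move at their own pace and stop on an object; FORCE is the grip in N (left out, the last holds). Time passes only in rows, so rows that repeat a pose let the fingers close, or fill a call up. It gives the time, the measured TCP pose, the force, the opening and the grip force at its end, in the units of the state.
- manip.get_obs(): the state, without advancing time (a new reading comes with each control period).
- manip.camera(name): name is "scene" or "side" or "wrist"; returns (picture, depth): 384x512x3 uint8, red, green, blue; 384x512 float32, m along the optical axis (not along the pixel's ray), 0 where there is no reading.
- manip.get_calibration(name): a dict with "fx", "fy", "cx", "cy" (pixels), "xyz" and "orientation" of the camera in the world. Camera axes: x right, y up, looking along -z (the intrinsics and any distortion apply to the point x, -y, -z); pixel columns grow to the right and rows downward; lengths in m; the calibration is good to about 2 mm. A picture is of the moment at which its call begins: read the wrist's pose just before it. get_calibration takes no time and is no camera call; for the wrist camera it gives the pose at the moment of the call.
- manip.hand_in(): hands the job in; it is judged then, once.
Trained networks look in the newest picture that a camera, given by its name, has taken for a name from the list of things; names that differ only in an ending like _2 or _b are one class to them, and where a whole thing is asked for, a point or a joint stands for the part that bears it (a point fixed in the world has none). Each returns a list of dicts, best first, with "p" (0 to 1); they miss things now and then, are a little off and sometimes report something else, mostly with a low value. They report only what shows in the picture. A call takes as long as a camera call. They do not tell look-alikes from the thing itself.
- manip.find_in(thing, camera): "box" ([left, top, right, bottom] in pixels, round what is visible of it).
- manip.trace(thing, camera): "pixels" (384x512 bool, what is visible of it) and "box" ([left, top, right, bottom] in pixels, round what is visible of it).
- manip.tip_of(thing, camera): "pixel" ([column, row] in pixels: a listed point, or the origin of a listed thing).
The state is a dict: "clock": time; "joint_pos": joint angles; "joint_velocities": joint speeds; "tau": joint torques, N m; "position": TCP position; "ee_rot": TCP orientation; "ft_force": force on the tool from outside, world axes, zero at the start; "torque": the same for the moment, N m; "grip_width": opening from 0.0 (shut) to 1.0 (fully open); "grasp_force": force on a finger pad.
Only numpy, scipy, OpenCV 4.12 (cv2) and the standard library are available. Lean on these libraries where they do the work, as an engineer would, in place of code of your own. Each camera call takes 0.05 s, during which the arm holds its last target. There are 200 camera calls.

## Task

Close the blotting cassette in the grey stand: first swing its red hinged front half up until it lies fully against the black rear half, then take the blue spring clip off the metal parking post by squeezing its handles together, and clip it upright over the raised tab in the middle of the cassette's top edge, so that its rubber pads grip both halves of the tab fully. Let go, and leave the other things on the bench where they lie.

Things in the scene. Friction and masses are not known exactly. Their poses are not given: they have to be found in the camera images.
- stand: Grey stand fixed to the bench, base 100 x 130 x 14 mm (x = -40 to 60 mm). On it stands the black rear half of a blotting cassette: upright lattice, 100 mm wide (y), x = 0 to 5 mm, top edge at height 96 mm, with a middle tab rising to 112 mm. Origin under the base, below the plane where the halves meet; z up, y along the cassette's width, -x the side of the red front half.
- stand_tab (a point): Middle of the closed cassette's tab at its top: height 112 mm, on the meeting plane (x = 0 of the stand), axes as the stand's. The tab is 40 mm wide (y), and when closed 10 mm thick (5 mm each side of this point along x); it rises 16 mm above the shoulders, which are as thick.
- gate (a joint): Angle (rad) of the red front half (5 mm thick, 100 mm wide, tab like the rear half's, 60 g): 0 = upright, flat against the rear half (its stop); grows to 1.1 as it leans away to the stand's -x. Hinge along y at height 18 mm, x = 0 of the stand. It stays where it is left; about 1 N at the tab moves it. A level push can jam by friction when it leans far: follow its arc.
- gate_top (a point): Middle of the upper outer edge of the red half's tab, 94 mm from the hinge along the panel (height 112 mm and x = -5 mm of the stand when closed). z runs up along the panel, x is normal to it, pointing to the rear half.
- post: Metal parking post fixed to the bench: grey base 90 x 70 x 12 mm with an upright aluminium blade 10 mm thick (x), 40 mm wide (y), top edge at height 85 mm. Origin under the middle of the base, z up, x through the blade's thickness.
- clip: Blue sprung hinged clip like a clothes peg, 60 g, standing jaws down on the post's blade. Origin on the pivot pin (30 mm long, along y); z up to the handles; the jaws open along x. Squeezing the handles together along x (about 10 N) opens the jaws up to a stop; let go and they snap shut. The jaws reach 36 mm below the pivot and are 24 mm over their outsides when gripping 10 mm.
- clip_handles (a point): Point midway between the clip's two handles, 32 mm above the pivot, axes as the clip's; a good place to squeeze. Handles: plates 22 mm wide (y), 3 mm thick, rising to 47 mm above the pivot, spreading as they rise: here 37 mm outside to outside at rest on a 10 mm edge, 24 mm fully squeezed, when they are parallel.
- clip_jaw (a point): Midpoint between the clip's two rubber pads, 29 mm below the pivot, axes as the clip's. Pads 14 mm high (z), 24 mm wide (y); they lie flat on a 10 mm edge, and stand 19 mm (upper end) to 24 mm (lower end) apart when fully squeezed open. On the post this point lies about 10 mm below the blade's top.
- lever_a (a joint): Angle in rad of one of the clip's two handles (the other mirrors it): 0 = gripping a 10 mm edge, 0.2 = fully squeezed, jaws fully open, -0.15 = shut on nothing.
- beaker: White plastic beaker, 65 mm across, 80 mm high, a bystander; origin under its middle.
- marker: Red and white marker pen, 135 mm long along its y, 17 mm thick, lying on the bench, a bystander; origin under its middle.
- forceps: Steel forceps, 134 mm long along their y, 18 mm wide, 9 mm high, lying on the bench, a bystander; origin under their middle.
- dark_cassette: Dark grey tube cassette, 31 x 92 x 80 mm, standing on the bench, a bystander; origin under its middle.
Things that resemble listed ones, but are neither listed nor needed, are in the scene too. Leave any purple look-alike of the stand alone.

How it is judged:
On the way, in this order (a step that is already met when the one before it is completed fails the run):
1. the red front half is swung shut against the rear half while the clip is still on its post (value of joint gate below 0.05 rad and distance of clip from where it was at the start of the episode below 0.03 m), for 0.2 s.
2. the clip is taken off the post, the cassette staying shut (value of joint gate below 0.05 rad and distance between clip and post above 0.14 m), for 0.1 s.
At the end, for the whole second after the job is handed in: Red half shut within 0.05 rad, gripped by the clip (over 1.5 N) at rest; jaws shut, pads' midpoint within 14 mm of the tab's middle along the edge, 6 mm of the meeting plane, 3 to 32 mm below the tab's top; clip upright and square within 0.25 rad; bystanders moved under 30 mm (value of joint gate below 0.05 rad and y of clip_jaw in the frame of stand_tab between -0.014 and 0.014 m and x of clip_jaw in the frame of stand_tab between -0.006 and 0.006 m and z of clip_jaw in the frame of stand_tab between -0.032 and -0.003 m and angle between clip's own z axis and vertical below 0.25 rad and angle between the y axis of clip and the y axis of stand, either way round below 0.25 rad and value of joint lever_a below 0.06 rad and contact force between clip and gate above 1.5 N and linear speed of clip below 0.02 m/s); the robot touches nothing.
It fails at once if the white plastic beaker is moved by more than 30 mm (distance of beaker from where it was at the start of the episode above 0.03 m).
It fails at once if the red and white marker pen is moved by more than 30 mm (distance of marker from where it was at the start of the episode above 0.03 m).
It fails at once if the steel forceps is moved by more than 30 mm (distance of forceps from where it was at the start of the episode above 0.03 m).
It fails at once if the dark grey tube cassette is moved by more than 30 mm (distance of dark_cassette from where it was at the start of the episode above 0.03 m).
It also fails if it takes over 58 s, if anything falls off the work surface, if the arm or the gripper's body presses on something with over 40 N, if the wrist force passes 120 N, or if a joint passes its speed limit or range.

## Working session

There is one attempt and no reset: what is moved stays moved. The work goes in short steps, Python scripts to look and compute and a shell command to move; the robot and the scene stay as the last step left them, time stands still between calls to the robot, and variables do not carry over. Pictures are saved under pics/ and viewed, at most 10 in all, crops included, and the job is handed in when it is done.

```bash
mkdir -p pics; cat > h.py <<'E'
import numpy as np, cv2
from scipy.spatial.transform import Rotation as R
from workcell import manip
def world(cam,u,v,d,c=None):
    c=c or manip.get_calibration(cam)
    u=np.asarray(u,float);v=np.asarray(v,float);d=np.asarray(d,float)
    p=np.stack([(u-c['cx'])/c['fx']*d,-(v-c['cy'])/c['fy']*d,-d],-1)
    return R.from_quat(c['orientation']).apply(p.reshape(-1,3))+np.array(c['xyz'])
def snap(cam,name=None):
    c=manip.get_calibration(cam)
    im,d=manip.camera(cam)
    if name: cv2.imwrite('pics/'+name,im[:,:,::-1])
    return im,d,c
def pts(thing,cam,d,c,i=0):
    t=manip.trace(thing,cam)
    if not t: return None
    m=t[i]['pixels']&(d>0); v,u=np.nonzero(m)
    return world(cam,u,v,d[v,u],c)
E
python3 - <<'E'
from h import *
o=manip.get_obs();print(o['position'],o['ee_rot'])
ims=[]
for cam in('scene','side'):
    im,d,c=snap(cam);ims.append(im);np.savez('/tmp/'+cam,im=im,d=d)
    print(cam,c)
    for t in('stand','gate','post','clip','beaker','marker','forceps','dark_cassette'):
        r=manip.trace(t,cam)
        for k in r[:3]:
            m=k['pixels']&(d>0);v,u=np.nonzero(m)
            if len(u)<5: continue
            P=world(cam,u,v,d[v,u],c)
            print(t,round(k['p'],2),np.round(k['box']).astype(int).tolist(),np.round(np.median(P,0),3),np.round(np.percentile(P,3,axis=0),3),np.round(np.percentile(P,97,axis=0),3))
cv2.imwrite('pics/a.png',cv2.resize(np.vstack(ims)[:,:,::-1],None,fx=.78,fy=.78,interpolation=cv2.INTER_AREA))
E
```

```text
[ 0.15561739 -0.6049236   0.2445009 ] [ 9.92085031e-01  1.25565654e-01 -1.19813837e-04 -7.37218982e-04]
scene {'fx': 415.9014012094923, 'fy': 415.9014012094923, 'cx': 246.95570062853832, 'cy': 196.00789306633453, 'xyz': array([ 0.1557987 , -0.65174778,  1.05598362]), 'orientation': array([ 0.32159886, -0.09523228, -0.25057262,  0.90814005])}
stand 0.76 [225, 255, 271, 315] [ 0.43  -0.213  0.012] [ 0.384 -0.268  0.005] [ 0.49  -0.144  0.108]
stand 0.73 [213, 154, 252, 193] [0.597 0.155 0.013] [0.557 0.106 0.004] [0.654 0.225 0.097]
stand 0.31 [292, 293, 319, 329] [ 0.528 -0.345  0.038] [ 0.491 -0.379 -0.001] [ 0.551 -0.32   0.078]
gate 0.62 [215, 157, 231, 182] [0.57  0.169 0.071] [0.555 0.126 0.028] [0.593 0.215 0.101]
gate 0.52 [236, 257, 249, 303] [ 0.423 -0.207  0.074] [ 0.409 -0.245  0.018] [ 0.44  -0.157  0.111]
post 0.93 [283, 236, 321, 268] [ 0.627 -0.197  0.01 ] [ 0.591 -0.225  0.001] [ 0.678 -0.157  0.08 ]
clip 0.72 [295, 218, 312, 238] [ 0.635 -0.185  0.114] [ 0.614 -0.197  0.071] [ 0.653 -0.17   0.15 ]
clip 0.23 [214, 148, 253, 195] [0.598 0.157 0.012] [ 0.556  0.104 -0.00
[... 1054 characters left out ...]
]
clip 0.6 [300, 212, 305, 235] [ 0.625 -0.189  0.107] [ 0.617 -0.197  0.071] [ 0.631 -0.178  0.148]
clip 0.56 [301, 206, 315, 235] [ 0.635 -0.185  0.114] [ 0.617 -0.197  0.071] [ 0.657 -0.169  0.15 ]
beaker 0.57 [286, 263, 309, 302] [ 0.521 -0.36   0.05 ] [ 0.494 -0.379  0.005] [ 0.554 -0.318  0.079]
marker 0.48 [298, 208, 314, 236] [ 0.631 -0.184  0.113] [ 0.617 -0.197  0.071] [ 0.657 -0.168  0.148]
marker 0.37 [282, 208, 297, 226] [0.664 0.001 0.004] [ 0.655 -0.065 -0.004] [0.672 0.059 0.009]
forceps 0.45 [282, 208, 294, 225] [0.665 0.013 0.004] [ 0.655 -0.044 -0.004] [0.67  0.054 0.009]
dark_cassette 0.51 [214, 159, 225, 183] [0.519 0.371 0.052] [ 0.505  0.361 -0.003] [0.541 0.478 0.08 ]
```

View pics/a.png

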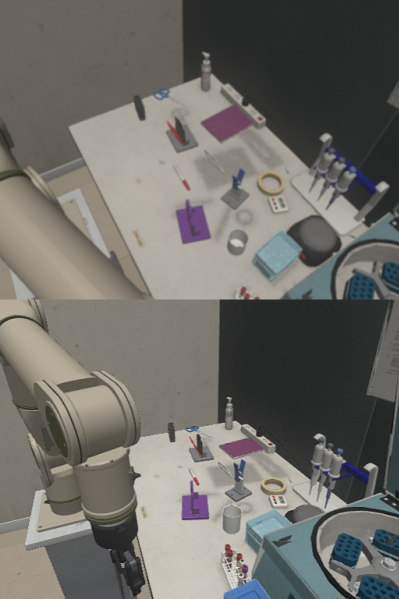

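The picture shows the purple look-alike at about (190,222) of the scene view, the real grey stand with its red leaf at (182,135), and the blue clip on its post at (237,185). I'll get the poses from the depth points.

```bash
python3 - <<'E'
from h import *
def rect(P,lo,hi):
    q=P[(P[:,2]>lo)&(P[:,2]<hi),:2].astype(np.float32)
    (c,s,a)=cv2.minAreaRect(q*1000); return np.round(c,1),np.round(s,1),round(a,1),len(q)
for cam in('scene','side'):
    im,d,c=snap(cam)
    hsv=cv2.cvtColor(im,cv2.COLOR_RGB2HSV)
    v,u=np.nonzero(d>0);P=world(cam,u,v,d[v,u],c);H=hsv[v,u].astype(int)
    near=lambda x,y,r:np.hypot(P[:,0]-x,P[:,1]-y)<r
    print(cam,'standbase',rect(P[near(.605,.165,.1)],.008,.02))
    print('postbase',rect(P[near(.635,-.19,.07)],.007,.018))
    red=near(.59,.165,.1)&((H[:,0]<8)|(H[:,0]>172))&(H[:,1]>120)&(P[:,2]>.02)
    Q=P[red];print('red',len(Q),Q.min(0),Q.max(0))
    m=Q.mean(0);n=np.linalg.svd(Q-m)[2][2];n*=np.sign(n[0]);print('plane',m,n,'lean',np.arcsin(n[2]),'yaw',np.degrees(np.arctan2(n[1],n[0])))
    blk=near(.60,.165,.1)&(H[:,2]<60)&(P[:,2]>.025)&(P[:,2]<.13)
    Q=P[blk]
    if len(Q)>10:print('blk',rect(Q,.025,.13),Q.min(0),Q.max(0))
    for z0 in(.07,.08,.09,.1,.11,.12,.13,.14): 
        q=P[near(.635,-.185,.04)&(abs(P[:,2]-z0)<.006)];print(z0,rect(q,0,1) if len(q)>5 else len(q))
    for t in('clip','clip_handles','clip_jaw','gate_top','stand_tab','post','stand'):
        for k in manip.tip_of(t,cam)[:2]:
            x,y=np.round(k['pixel']).astype(int);print(t,round(k['p'],2),x,y,np.round(world(cam,x,y,d[y,x],c),3))
E
```

```text
scene standbase (array([607.5, 168.6]), array([132.1, 100.1]), 83.1, 526)
postbase (array([ 634.4, -188. ]), array([89.8, 70.1]), 14.7, 392)
red 64 [0.55915928 0.13639439 0.02013279] [0.59786282 0.21875849 0.09719205]
plane [0.57890845 0.17698034 0.05524293] [ 0.89351643 -0.10071305  0.4375903 ] lean 0.4529170162450754 yaw -6.430973192964765
0.07 (array([ 629.4, -192.1]), array([11.1, 38.2]), 34.3, 31)
0.08 (array([ 632.3, -190.3]), array([18.3, 38.1]), 37.8, 43)
0.09 (array([ 627.1, -190.9]), array([10.2, 32.4]), 44.6, 20)
0.1 (array([ 634.3, -184.3]), array([27.5, 26.7]), 21.6, 45)
0.11 (array([ 634.3, -184.9]), array([27.6, 26. ]), 17.8, 45)
0.12 (array([ 633. , -182.4]), array([33.6, 21.6]), 15.5, 34)
0.13 (array([ 633.8, -183.6]), array([36.6, 21.3]), 16.8, 35)
0.14 (array([ 635.2, -183.5]), array([43.2, 23.7]), 21.2, 41)
clip 0.77 306 232 [[ 0.644 -0.182  0.097]]
clip_handles 0.52 306 221 [[ 0.648 -0.17   0.131]]
clip_jaw 0.69 299 238 [[ 0.622 -0.182  0.084]]
gate_top 0.67 241 273 [[ 0.426 -0.196  0.088]]
gate_top 0.38 230 229 [[ 0.498 -0.008  0.002]]
stand_tab 0.72 227 154 [[0
[... 1045 characters left out ...]
]), array([33.7, 24.7]), 18.9, 40)
0.13 (array([ 636.3, -183.9]), array([37.5, 19.6]), 15.1, 33)
0.14 (array([ 636.5, -182.3]), array([42. , 23.8]), 15.4, 35)
clip 0.66 306 222 [[ 0.634 -0.191  0.107]]
clip 0.27 306 247 [[ 0.633 -0.202  0.019]]
clip_handles 0.77 306 213 [[ 0.744  0.005 -0.003]]
clip_jaw 0.75 304 228 [[ 0.627 -0.193  0.088]]
clip_jaw 0.65 254 200 [[0.59  0.147 0.011]]
gate_top 0.63 244 235 [[ 0.434 -0.186  0.11 ]]
gate_top 0.6 241 176 [[ 0.621  0.395 -0.005]]
stand_tab 0.95 256 176 [[0.603 0.155 0.11 ]]
stand_tab 0.81 244 237 [[ 0.43  -0.198  0.112]]
post 0.97 303 246 [[ 0.628 -0.19   0.016]]
stand 0.88 245 267 [[ 0.415 -0.244  0.043]]
stand 0.64 255 200 [[0.592 0.142 0.013]]
```

```bash
python3 -m pendant '[[0.8,-0.5,-0.3,0,0,-0.4,1],[1.6,-1.1,-0.3,0,0,-0.9,1],[2.4,-1.7,-0.3,0,0,-1.3,1],[3.2,-2.3,-0.3,0,0,-1.8,1],[4.0,-2.9,-0.3,0,0,-2.3,1],[4.9,-3.5,-0.3,0,0,-2.8,1],[5.8,-4.1,-0.3,0,0,-3.3,1],[6.7,-4.7,-0.3,0,0,-3.8,1],[7.5,-5.3,-0.3,0,0,-4.3,1],[7.5,-5.3,-0.3,0,0,-4.3,1]]'
python3 -c "
from h import *
o=manip.get_obs();r=R.from_quat(o['ee_rot']);print(o['joint_pos'],np.round(r.as_matrix(),3))
q=np.array([.590,.150,.26])-o['position'];print(r.inv().apply(q)/.05, o['ft_force'])"
```

```text
clock: 2.95
position: [0.4553, -0.2513, 0.2606]
ee_rot: [0.909, 0.417, 0.001, -0.0]
ft_force: [-0.3, -0.9, 0.2]
grip_width: 1.001
grasp_force: 0.0
[ 0.84187705  0.12162557 -0.45779561  1.6936596   0.05385275  1.3383255
 -0.33616107] [[ 0.652  0.758  0.001]
 [ 0.758 -0.652  0.001]
 [ 0.001  0.    -1.   ]]
[ 7.84002633 -3.19405863  0.02150751] [-0.29741225 -0.88746038  0.22252017]
```

```bash
python3 -m pendant '[[0.8,-0.3,0,0,0,-0.5,1],[1.7,-0.7,0,0,0,-1,1],[2.6,-1.1,0,0,0,-1.5,1],[3.5,-1.5,0,0,0,-2,1],[4.4,-1.8,0,0,0,-2.5,1],[5.3,-2.2,0,0,0,-3,1],[6.2,-2.6,0,0,0,-3.6,1],[7.1,-2.9,0,0,0,-4.2,1],[7.8,-3.2,0,0,0,-4.2,1],[7.8,-3.2,0,0,0,-4.2,1]]'
cat > st.py <<'E'
from h import *
import sys
o=manip.get_obs();r=R.from_quat(o['ee_rot']);print(o['position'],np.round(o['joint_pos'],2),'toolx deg',np.degrees(np.arctan2(*r.as_matrix()[1::-1,0])))
im,d,c=snap('wrist',sys.argv[1]);np.savez('/tmp/w',im=im,d=d)
v,u=np.nonzero(d>0);P=world('wrist',u,v,d[v,u],c);H=cv2.cvtColor(im,cv2.COLOR_RGB2HSV)[v,u].astype(int)
def fit(Q,w):
    (ce,s,a)=cv2.minAreaRect((Q[:,:2]*1000).astype(np.float32));print(w,len(Q),np.round(ce,1),np.round(s,1),round(a,1),'z',np.round(np.percentile(Q[:,2],[2,50,98]),3))
E
cat st.py > st1.py; cat >> st1.py <<'E'
near=np.hypot(P[:,0]-.605,P[:,1]-.168)<.1
red=near&((H[:,0]<8)|(H[:,0]>172))&(H[:,1]>110)&(P[:,2]>.025)
fit(P[near&(P[:,2]>.009)&(P[:,2]<.019)],'base')
if red.sum()>20:
    Q=P[red];m=np.median(Q,0);n=np.linalg.svd(Q-m,full_matrices=False)[2][2];n*=np.sign(n[0])
    fit(Q,'red');print('lean',np.arcsin(n[2]),np.degrees(np.arctan2(n[1],n[0])))
t=near&(P[:,2]>.1)&(P[:,2]<.12)
if t.sum()>5: fit(P[t&~red],'tab')
if (t&red).sum()>5: fit(P[t&red],'redtab')
E
python3 st1.py b.png
```

```text
clock: 4.2
position: [0.5891, 0.1463, 0.2599]
ee_rot: [0.751, 0.66, 0.0, -0.001]
ft_force: [-0.1, -0.5, -0.3]
grip_width: 1.001
grasp_force: 0.0
[0.58907877 0.14631675 0.25987061] [ 0.27  0.38 -0.77  1.46  0.26  1.41 -0.63] toolx deg 82.62491427927115
base 5492 [610.9 171.7] [129.8 100.1] 83.1 z [0.012 0.014 0.016]
red 3308 [593.3 164.4] [100.7 121. ] 45.8 z [0.029 0.07  0.103]
lean 0.10231378882285136 -5.377163986738195
tab 284 [580.8 175.6] [39.7 49.5] 83.5 z [0.101 0.112 0.114]
redtab 227 [559.3 178.4] [39.1  5.5] 81.0 z [0.1   0.102 0.103]
```

View pics/b.png

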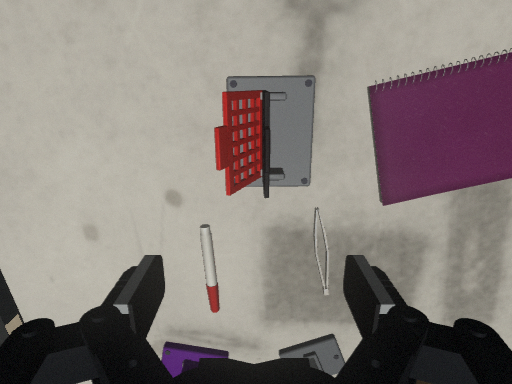

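The red leaf leans about 42 mm away at its tab (pixel 221,147), and the black rear half is at (266,145). I'll straddle the tab with the open fingers, then close them along the arc.

```bash
python3 -m pendant '[[0.3,-0.05,0.3,0,0,0,1],[0.56,-0.07,0.8,0,0,0,1],[0.56,-0.07,1.4,0,0,0,1],[0.56,-0.07,2,0,0,0,1],[0.56,-0.07,2.5,0,0,0,1],[0.56,-0.07,2.9,0,0,0,1],[0.56,-0.07,3.2,0,0,0,1],[0.56,-0.07,3.48,0,0,0,1],[0.56,-0.07,3.48,0,0,0,1],[0.56,-0.07,3.48,0,0,0,1]]' 20
python3 st.py c.png
```

```text
clock: 5.5
position: [0.5898, 0.1721, 0.0869]
ee_rot: [0.752, 0.659, 0.0, 0.0]
ft_force: [-0.1, -0.0, -0.0]
grip_width: 0.991
grasp_force: 0.0
[0.58980164 0.17209602 0.08693467] [ 0.19  0.55 -0.72  1.63  0.39  1.11 -0.76] toolx deg 82.4276067041529
```

View pics/c.png

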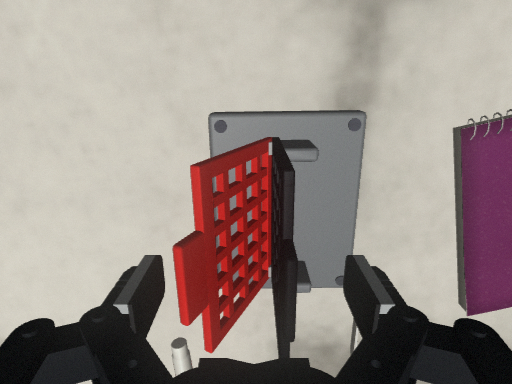

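```bash
python3 -m pendant '[[0,0.02,-0.02,0,0,0,0.8],[0,0.05,-0.06,0,0,0,0.6],[0,0.08,-0.12,0,0,0,0.4],[0,0.11,-0.18,0,0,0,0.2],[0,0.14,-0.24,0,0,0,0],[0,0.17,-0.3,0,0,0,-0.2],[0,0.19,-0.35,0,0,0,-0.35],[0,0.21,-0.39,0,0,0,-0.5],[0,0.22,-0.42,0,0,0,-0.6],[0,0.22,-0.42,0,0,0,-0.65]]'
python3 -m pendant '[[0,0,0,0,0,0,-0.7],[0,0,0,0,0,0,-0.75],[0,0,0,0,0,0,-0.8],[0,0,0,0,0,0,-0.85],[0,0,0,0,0,0,-0.9],[0,0,0,0,0,0,-0.9],[0,0,0,0,0,0,-0.9],[0,0,0,0,0,0,-0.9],[0,0,0,0,0,0,-0.9],[0,0,0,0,0,0,-0.9]]'
python3 st1.py d.png
```

```text
clock: 6.8
position: [0.6005, 0.1704, 0.1074]
ee_rot: [0.752, 0.659, 0.0, 0.0]
ft_force: [-0.5, 0.2, 0.7]
grip_width: 0.174
grasp_force: 0.2
clock: 8.05
position: [0.6016, 0.1702, 0.1076]
ee_rot: [0.752, 0.659, 0.001, 0.001]
ft_force: [6.9, -0.5, -2.5]
grip_width: 0.111
grasp_force: 20.8
[0.60158233 0.17020791 0.10759194] [ 0.19  0.54 -0.72  1.59  0.38  1.15 -0.74] toolx deg 82.41483834399473
base 16761 [611.1 172.3] [129.5 100.3] 83.1 z [0.013 0.014 0.016]
red 2112 [603.1 169.8] [82.3 73.4] 47.2 z [0.051 0.097 0.114]
lean -0.07735720236550082 -7.503903201238238
tab 2186 [602.8 174.5] [30.5 34. ] 38.7 z [0.101 0.112 0.119]
redtab 954 [601.5 173.5] [40.2 11.1] 81.2 z [0.102 0.112 0.114]
```

View pics/d.png

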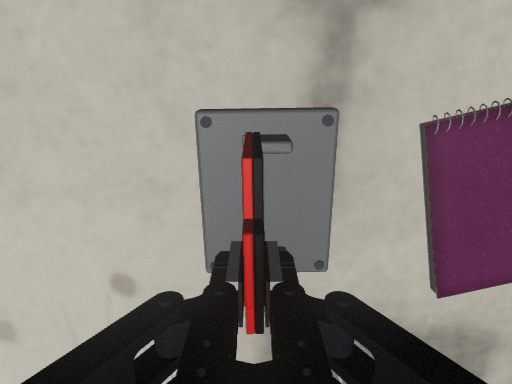

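Both halves are shut together at about (253,230) and gripped at 9.4 mm. I'll release, lift, and head for the clip.

```bash
python3 -m pendant '[[0,0,0,0,0,0,-0.6],[0,0,0,0,0,0,-0.3],[0,0,0,0,0,0,0.1],[0,0,0,0,0,0,0.3],[0,0,-0.4,0,0,0,0.5],[0,0,-1,0,0,0,0.7],[0,0,-1.7,0,0,0,1],[0,0,-2.4,0,0,0,1],[0,0,-3,0,0,0,1],[0,0,-3,0,0,0,1]]'
python3 - <<'E'
from h import *
o=manip.get_obs();r=R.from_quat(o['ee_rot'])
print(r.inv().apply(np.array([.62,-.22,.26])-o['position'])/.05)
E
```

```text
clock: 9.35
position: [0.6012, 0.1713, 0.2614]
ee_rot: [0.752, 0.659, 0.002, 0.001]
ft_force: [-0.1, -0.3, 0.1]
grip_width: 1.002
grasp_force: 0.0
[-7.70914158  1.40133678  0.0193263 ]
```

```bash
python3 -m pendant '[[-0.8,0.1,0,0,0,-0.3,1],[-1.7,0.3,0,0,0,-0.6,1],[-2.6,0.5,0,0,0,-0.9,1],[-3.5,0.6,0,0,0,-1.2,1],[-4.4,0.8,0,0,0,-1.5,1],[-5.3,0.9,0,0,0,-1.8,1],[-6.2,1.1,0,0,0,-2.1,1],[-7,1.3,0,0,0,-2.5,1],[-7.7,1.4,0,0,0,-2.8,1],[-7.7,1.4,0,0,0,-2.8,1]]'
cat st.py > st2.py; cat >> st2.py <<'E'
near=np.hypot(P[:,0]-.635,P[:,1]+.186)<.065
fit(P[near&(P[:,2]>.008)&(P[:,2]<.017)],'base')
b=near&(H[:,0]>95)&(H[:,0]<130)&(H[:,1]>100)&(P[:,2]>.06)
for a,e in((.06,.09),(.09,.11),(.11,.125),(.125,.14),(.14,.155)):
    q=P[b&(P[:,2]>a)&(P[:,2]<e)]
    if len(q)>10: fit(q,(a,e))
E
python3 st2.py e.png
```

```text
clock: 10.6
position: [0.6181, -0.2242, 0.2567]
ee_rot: [0.612, 0.791, -0.001, -0.0]
ft_force: [0.0, 0.2, 0.3]
grip_width: 1.002
grasp_force: 0.0
[ 0.61807303 -0.22423508  0.25667708] [ 0.75  0.48 -0.68  1.32  0.3   1.44  0.34] toolx deg 104.55824291024946
base 2695 [ 637.8 -185.8] [90.1 69.1] 14.5 z [0.01  0.012 0.014]
(0.09, 0.11) 129 [ 636.7 -181.1] [22.3 24. ] 14.8 z [0.101 0.109 0.11 ]
(0.11, 0.125) 163 [ 636.8 -180.8] [26.3 23.5] 14.2 z [0.11  0.117 0.124]
(0.125, 0.14) 244 [ 636.4 -180.2] [33.7 21.7] 14.4 z [0.126 0.134 0.14 ]
(0.14, 0.155) 546 [ 636.5 -180.7] [43.8 22.8] 14.5 z [0.141 0.152 0.154]
```

View pics/e.png

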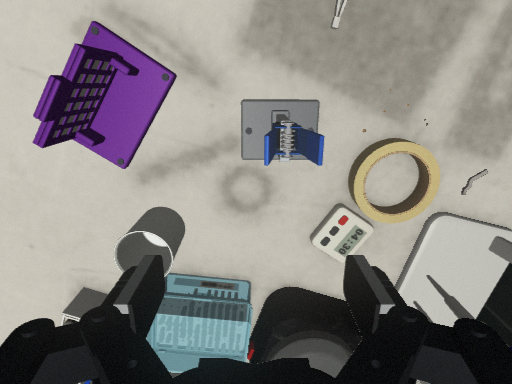

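```bash
python3 -m pendant '[[0.4,0.3,0,0,0,0,1],[0.74,0.58,0.2,0,0,0,1],[0.74,0.58,0.6,0,0,0,1],[0.74,0.58,1.1,0,0,0,1],[0.74,0.58,1.6,0,0,0,1],[0.74,0.58,2.1,0,0,0,1],[0.74,0.58,2.5,0,0,0,1],[0.74,0.58,2.5,0,0,0,1],[0.74,0.58,2.5,0,0,0,0.5],[0.74,0.58,2.5,0,0,0,0.1]]' 40
python3 st2.py f.png
```

```text
clock: 11.9
position: [0.6381, -0.1773, 0.1335]
ee_rot: [0.61, 0.792, 0.0, 0.001]
ft_force: [0.5, 0.2, 0.3]
grip_width: 0.602
grasp_force: 0.0
[ 0.63813587 -0.17731478  0.13351138] [ 0.68  0.58 -0.67  1.46  0.37  1.23  0.22] toolx deg 104.8243387591215
base 6229 [ 637.7 -185.1] [90.2 69.5] 14.5 z [0.01  0.012 0.014]
(0.06, 0.09) 64 [ 636.8 -178.2] [22.6 19.2] 17.7 z [0.071 0.082 0.09 ]
(0.09, 0.11) 678 [ 636.8 -180.5] [23.2 25.8] 14.5 z [0.093 0.107 0.11 ]
(0.11, 0.125) 632 [ 637.1 -179.8] [29.3 23.6] 17.1 z [0.11  0.118 0.125]
(0.125, 0.14) 883 [ 636.6 -179.7] [37.5 22.7] 14.3 z [0.125 0.134 0.14 ]
(0.14, 0.155) 1797 [ 635.5 -180.4] [46.1 23.3] 14.0 z [0.14  0.151 0.154]
```

```bash
python3 -m pendant '[[-0.05,-0.04,0,0,0,0,0.1],[-0.05,-0.04,0,0,0,0,0],[-0.05,-0.04,0,0,0,0,-0.1],[-0.05,-0.04,0,0,0,0,-0.2],[-0.05,-0.04,0,0,0,0,-0.3],[-0.05,-0.04,0,0,0,0,-0.4],[-0.05,-0.04,0,0,0,0,-0.5],[-0.05,-0.04,0,0,0,0,-0.6],[-0.05,-0.04,0,0,0,0,-0.6],[-0.05,-0.04,0,0,0,0,-0.6]]' 40
python3 st2.py g.png
```

```text
clock: 13.2
position: [0.6362, -0.1802, 0.1323]
ee_rot: [0.61, 0.792, -0.0, 0.0]
ft_force: [0.2, -0.9, -1.1]
grip_width: 0.257
grasp_force: 39.9
[ 0.63624128 -0.18017721  0.13230421] [ 0.68  0.58 -0.67  1.46  0.37  1.23  0.23] toolx deg 104.82795311341008
base 5935 [ 637.8 -185.4] [90.3 70.2] 14.4 z [0.01  0.012 0.014]
(0.06, 0.09) 272 [ 635.6 -178.9] [36.3 20.3] 15.5 z [0.069 0.08  0.09 ]
(0.09, 0.11) 618 [ 635.7 -179.9] [28.  25.1] 14.7 z [0.091 0.102 0.108]
(0.11, 0.125) 142 [ 635.4 -176.4] [23.1 18.3] 20.4 z [0.111 0.116 0.125]
(0.125, 0.14) 287 [ 636.1 -176.9] [21.7 20.2] 22.7 z [0.126 0.133 0.14 ]
(0.14, 0.155) 938 [ 635.8 -179.9] [22.4 23.9] 15.3 z [0.141 0.149 0.151]
```

View pics/g.png

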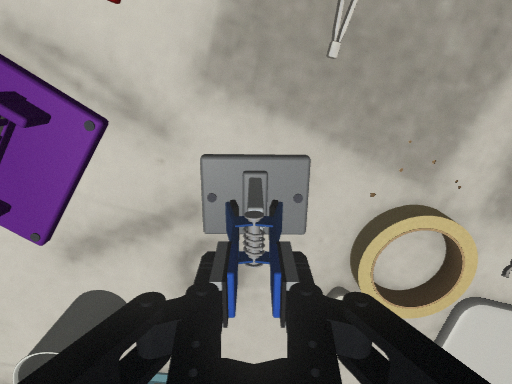

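The clip is fully squeezed between the fingers at (254,260), with its jaws open round the blade. I'll lift it straight off.

```bash
python3 -m pendant '[[0,0,-0.1,0,0,0,-0.6],[0,0,-0.3,0,0,0,-0.6],[0,0,-0.6,0,0,0,-0.6],[0,0,-1,0,0,0,-0.6],[0,0,-1.4,0,0,0,-0.6],[0,0,-1.8,0,0,0,-0.6],[0,0,-2.2,0,0,0,-0.6],[0,0,-2.6,0,0,0,-0.6],[0,0,-2.8,0,0,0,-0.6],[0,0,-2.8,0,0,0,-0.6]]'
python3 - <<'E'
from h import *
o=manip.get_obs();r=R.from_quat(o['ee_rot'])
print(r.inv().apply(np.array([.602,.171,.272])-o['position'])/.05)
E
```

```text
clock: 14.5
position: [0.6365, -0.1801, 0.2729]
ee_rot: [0.61, 0.792, 0.0, 0.0]
ft_force: [-0.4, -0.2, -0.3]
grip_width: 0.256
grasp_force: 39.9
[6.96484722 1.13034655 0.01629827]
```

```bash
python3 -m pendant '[[0.5,0.1,0,0,0,0.3,-0.6],[1.2,0.2,0,0,0,0.6,-0.6],[2,0.3,0,0,0,0.9,-0.6],[2.8,0.5,0,0,0,1.2,-0.6],[3.6,0.6,0,0,0,1.5,-0.6],[4.4,0.7,0,0,0,1.8,-0.6],[5.2,0.9,0,0,0,2.1,-0.6],[5.9,1,0,0,0,2.5,-0.6],[6.4,1.05,0,0,0,2.75,-0.6],[6.4,1.05,0,0,0,2.75,-0.6]]'
cat >> st1.py <<'E'
b=(H[:,0]>95)&(H[:,0]<130)&(H[:,1]>100)&(np.hypot(P[:,0]-o['position'][0],P[:,1]-o['position'][1])<.05)&(P[:,2]>o['position'][2]-.08)
zt=o['position'][2]
for a,e in((-.08,-.04),(-.04,-.02),(-.01,.01),(.01,.03)):
    q=P[b&(P[:,2]-zt>a)&(P[:,2]-zt<e)]
    if len(q)>10: fit(q,('clip',a,e))
E
python3 st1.py h.png
```

```text
clock: 15.75
position: [0.604, 0.1451, 0.2715]
ee_rot: [0.749, 0.663, -0.0, -0.001]
ft_force: [1.1, -0.7, -1.3]
grip_width: 0.262
grasp_force: 39.9
[0.60403405 0.14508388 0.27152014] [ 0.25  0.41 -0.76  1.4   0.28  1.44 -0.62] toolx deg 83.05573978931392
base 7416 [610.9 172. ] [127.9 100.2] 83.2 z [0.012 0.014 0.016]
red 600 [628.7 169.9] [99.6 65. ] 83.3 z [0.095 0.097 0.118]
lean -0.2080806009570391 -7.581235931572347
tab 220 [601.3 173.3] [39.3  9.4] 82.9 z [0.105 0.112 0.113]
redtab 257 [599.  173.8] [39.2  4.7] 82.5 z [0.11  0.112 0.114]
('clip', -0.08, -0.04) 113 [604.9 146.3] [19.  34.8] 80.7 z [0.208 0.222 0.23 ]
('clip', -0.04, -0.02) 266 [603.3 145.1] [25.  26.3] 84.5 z [0.233 0.243 0.245]
('clip', -0.01, 0.01) 330 [604.9 148.2] [21.5 20.1] 1.0 z [0.264 0.274 0.281]
('clip', 0.01, 0.03) 878 [603.5 145.3] [23.7 22.4] 83.1 z [0.282 0.289 0.291]
```

View pics/h.png

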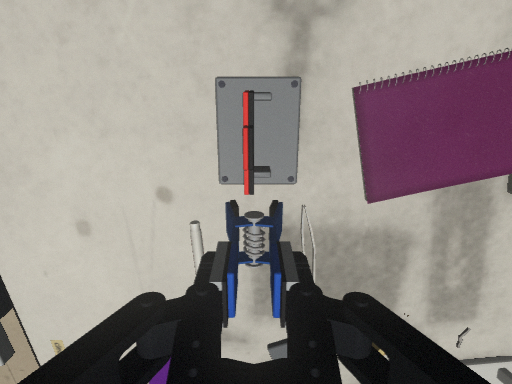

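The cassette is still shut at (249,145), and the clip hangs upright at (254,240). I'll move above the tab and check.

```bash
python3 -m pendant '[[0.2,-0.04,0,0,0,0,-0.6],[0.4,-0.08,0,0,0,0,-0.6],[0.55,-0.1,0.1,0,0,0,-0.6],[0.55,-0.1,0.4,0,0,0,-0.6],[0.55,-0.1,0.7,0,0,0,-0.6],[0.55,-0.1,1,0,0,0,-0.6],[0.55,-0.1,1.25,0,0,0,-0.6],[0.55,-0.1,1.25,0,0,0,-0.6],[0.55,-0.1,1.25,0,0,0,-0.6],[0.55,-0.1,1.25,0,0,0,-0.6]]'
python3 st1.py i.png
```

```text
clock: 17.05
position: [0.6039, 0.1707, 0.2105]
ee_rot: [0.75, 0.661, 0.0, 0.0]
ft_force: [-0.7, -0.6, -0.5]
grip_width: 0.256
grasp_force: 39.9
[0.60386848 0.17067321 0.21048569] [ 0.21  0.46 -0.75  1.47  0.32  1.34 -0.69] toolx deg 82.8256877327747
base 8904 [610.9 172.1] [129.4 100.1] 83.1 z [0.012 0.014 0.016]
red 625 [606.2 168.8] [80.8 77.2] 48.5 z [0.048 0.098 0.114]
lean -0.17001128046026706 -12.037569663923044
tab 258 [601.4 177.9] [30.7  9.3] 82.9 z [0.103 0.112 0.114]
redtab 292 [599.3 177.5] [32.1  5.2] 84.6 z [0.103 0.112 0.114]
('clip', -0.08, -0.04) 188 [603.8 171.4] [19.8 35.5] 84.5 z [0.147 0.16  0.169]
('clip', -0.04, -0.02) 352 [603.2 169.7] [27.6 26.4] 84.3 z [0.172 0.181 0.186]
('clip', -0.01, 0.01) 336 [603.4 172.6] [20.3 21.8] 82.4 z [0.203 0.213 0.22 ]
('clip', 0.01, 0.03) 874 [603.3 170.9] [23.6 22.3] 82.5 z [0.221 0.228 0.23 ]
```

View pics/i.png

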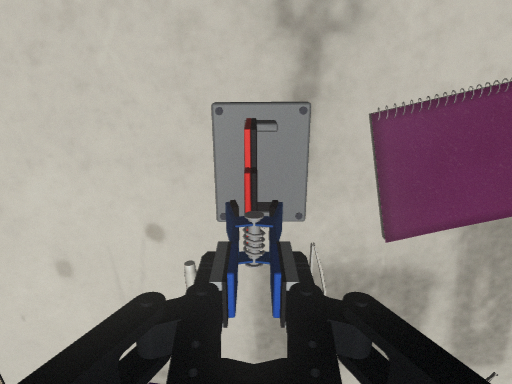

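```bash
python3 -m pendant '[[0.05,-0.04,0,0,0,0,-0.6],[0.05,-0.04,0.15,0,0,0,-0.6],[0.05,-0.04,0.3,0,0,0,-0.6],[0.05,-0.04,0.45,0,0,0,-0.6],[0.05,-0.04,0.6,0,0,0,-0.6],[0.05,-0.04,0.75,0,0,0,-0.6],[0.05,-0.04,0.9,0,0,0,-0.6],[0.05,-0.04,1.03,0,0,0,-0.6],[0.05,-0.04,1.03,0,0,0,-0.6],[0.05,-0.04,1.03,0,0,0,-0.6]]'
python3 st1.py j.png
```

```text
clock: 18.35
position: [0.6021, 0.1733, 0.1585]
ee_rot: [0.75, 0.661, 0.0, 0.0]
ft_force: [0.3, 0.1, -0.9]
grip_width: 0.259
grasp_force: 39.9
[0.6020557  0.17332144 0.15853129] [ 0.2   0.5  -0.74  1.53  0.35  1.24 -0.71] toolx deg 82.82593455975464
base 11357 [611.  172.1] [129.7 100.1] 83.1 z [0.012 0.014 0.016]
red 794 [604.5 168.9] [84.4 73. ] 49.6 z [0.046 0.096 0.114]
lean -0.18412495860817318 -7.686781351714128
tab 632 [602.  176.3] [34.3 34.7] 81.3 z [0.1   0.108 0.119]
redtab 158 [599.  176.7] [34.4  4.8] 82.8 z [0.1   0.112 0.113]
('clip', -0.08, -0.04) 257 [601.9 173.9] [21.7 36.2] 81.9 z [0.095 0.107 0.117]
('clip', -0.04, -0.02) 525 [601.3 172.3] [27.4 26.5] 83.8 z [0.12  0.129 0.136]
('clip', -0.01, 0.01) 360 [603.  176.6] [21.8 20.3] 0.9 z [0.151 0.161 0.168]
('clip', 0.01, 0.03) 868 [601.5 173.8] [23.6 22.2] 82.7 z [0.169 0.176 0.178]
```

View pics/j.png

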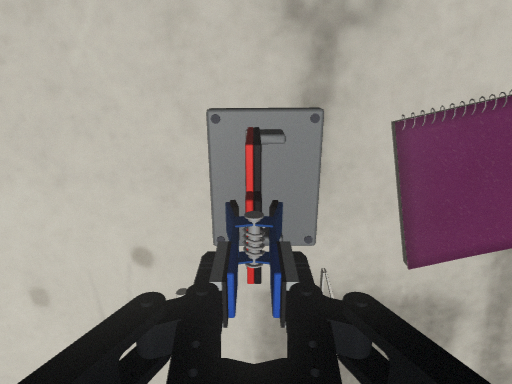

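The clip straddles the tab, with no contact force and the tab centred between its jaws at (253,240). I'll release slowly.

```bash
python3 -m pendant '[[0,0,0,0,0,0,-0.45],[0,0,0,0,0,0,-0.38],[0,0,0,0,0,0,-0.3],[0,0,0,0,0,0,-0.22],[0,0,0,0,0,0,-0.14],[0,0,0,0,0,0,-0.06],[0,0,0,0,0,0,0.1],[0,0,0,0,0,0,0.4],[0,0,0,0,0,0,0.8],[0,0,0,0,0,0,1]]'
python3 -m pendant '[[0,0,0,0,0,0,1],[0,0,-0.2,0,0,0,1],[0,0,-0.5,0,0,0,1],[-0.1,0,-0.9,0,0,0,1],[-0.2,0,-1.3,0,0,0,1],[-0.3,0,-1.7,0,0,0,1],[-0.4,0,-2,0,0,0,1],[-0.5,0,-2.2,0,0,0,1],[-0.5,0,-2.2,0,0,0,1],[-0.5,0,-2.2,0,0,0,1]]'
python3 st1.py k.png
python3 - <<'E'
from h import *
z=np.load('/tmp/w.npz');im,d=z['im'],z['d'];c=manip.get_calibration('wrist')
v,u=np.nonzero(d>0);P=world('wrist',u,v,d[v,u],c);H=cv2.cvtColor(im,cv2.COLOR_RGB2HSV)[v,u].astype(int)
b=(H[:,0]>95)&(H[:,0]<130)&(H[:,1]>100)&(np.hypot(P[:,0]-.602,P[:,1]-.173)<.04)
for a in np.arange(.08,.19,.015):
    q=P[b&(P[:,2]>a)&(P[:,2]<a+.015)]
    if len(q)>10: ce,s,an=cv2.minAreaRect((q[:,:2]*1000).astype(np.float32));print(round(a,3),len(q),np.round(ce,1),np.round(s,1),round(an,1),q[:,2].max())
E
```

```text
clock: 19.65
position: [0.6019, 0.1733, 0.1583]
ee_rot: [0.75, 0.661, -0.0, 0.0]
ft_force: [0.1, 0.4, -0.1]
grip_width: 1.001
grasp_force: 0.0
clock: 20.9
position: [0.5985, 0.1485, 0.2676]
ee_rot: [0.75, 0.662, -0.0, -0.0]
ft_force: [1.0, 0.5, 0.1]
grip_width: 1.001
grasp_force: 0.0
[0.5985165  0.14846781 0.26757909] [ 0.26  0.4  -0.76  1.42  0.27  1.43 -0.63] toolx deg 82.83668430130881
base 6028 [610.8 172. ] [128.6 100.1] 83.1 z [0.012 0.014 0.016]
red 419 [599.9 161.2] [ 93.4 110.8] 42.6 z [0.094 0.096 0.334]
lean -0.14670225890877173 -7.374652610613621
tab 260 [600.1 174.7] [37.8 23.4] 74.7 z [0.103 0.108 0.119]
redtab 54 [600.4 185.6] [15.5  4.5] 82.5 z [0.102 0.112 0.114]
0.125 233 [601.8 173.4] [24.2 23.2] 82.7 0.13993805204133897
0.14 195 [601.2 173.6] [21.  29.5] 83.1 0.15493694511912787
0.155 322 [601.5 173.7] [21.8 37.4] 83.4 0.16989771953351848
0.17 481 [601.1 173.4] [22.8 44.1] 82.9 0.17914933406219832
```

View pics/k.png

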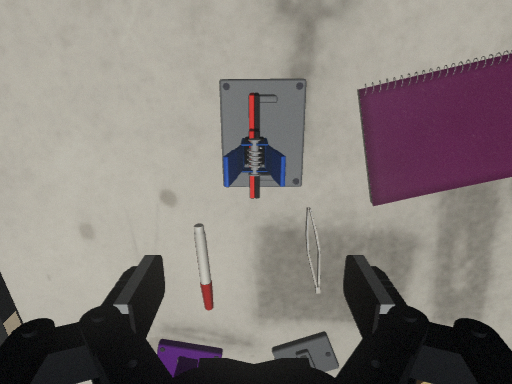

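The clip stands centred, upright and square on the tab at (255,155). Its top is at 178 mm, so the pivot is at about 131 mm and the pads about 10 mm below the tab's top. I'm handing in.

```bash
python3 -c "
from workcell import manip
print(manip.hand_in())"
```

```text
the job is handed in; nothing more can be done
None
```

The cassette is shut, with the blue clip upright and centred over the tab at about the right depth. The gripper is clear, the bystanders weren't touched, and I handed the job in at about 21 s; no verdict came back.

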